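# Load the spacer stand in order of thickness

## Robot

A 6-joint arm with a two-finger parallel gripper is mounted at the origin on a cart in front of the work surface, level with it; the furniture and walls round the work are solid. World frame = base frame: x ahead of the robot, y to its left, z up, the work surface at z = 0. Lengths are in mm, angles in degrees, forces in N, time in s.
With the tool pointing down it reaches from about 350 to 850 mm from the base axis. Payload 8.1 kg.
Tool frame: the origin (TCP) lies midway between the tips of the shut fingers; the grasp point (between the pads) lies 19 mm behind it; z points along the fingers, y is the line along which they close (so a half turn about z gives the same grasp; the last joint's range is limited). The gripper opens to 85 mm and grips with 20 to 120 N. Pads are 22 mm wide; open, the fingers measure 114 mm over their backs; the gripper's body (76 mm by 85 mm) begins 54 mm behind the grasp point. The pads swing forward as they close: fully open they stand 13 mm farther back than shut.
Start: joints at [-71.127, 7.471, 85.268, -0, 87.261, -4.893], TCP at [241.824, -549.114, 202.792] pointing down, gripper open.
Joint ranges: [-169.43, 169.43], [-51.17, 129.36], [1.28, 143.12], [-76.62, 256.62], [0, 156.53], [-152.29, 152.29]. Speed limits (degrees/s): [136.94, 136.94, 159.86, 180, 180, 180].

## Interface

Orientations are given as [roll, pitch, yaw] about the fixed x, y, z axes, in that order (R = Rz(yaw) Ry(pitch) Rx(roll)).
In Python, from bench import sense, snapshot, camera_params, hand_in, masks_of, pinpoint gives the robot as it stands.
- The arm moves only by the tool step_arm, never from a script. Its argument "targets" is a list of rows, each an object with "angular": the turn, a rotation vector about the tool's x, y, z scaled (see below), a list of three; "dp": the shift along the tool's x, y, z scaled (see below), a list of three; "fingers": the closure, from 0 (fully open) to 1 (shut). A call has exactly 8 rows; each row is the pose to reach, as a shift and turn from the pose commanded when the call began, along the tool's axes at that moment, turning the shorter way round; what a row does not reach only later rows make up. The controller multiplies each number of a shift by 0.2 m and each number of a turn by 180 degrees. A row lasts 1/8 s, in which the tool goes at most 62.5 mm and 10.7 degrees, less where a joint would pass 70% of its speed; a pose out of reach is approached as far as the arm can. A call with a number of a shift or a turn outside -1 to 1 is refused whole. A call with a gripper value outside its range is refused whole. The fingers move at their own pace and stop on an object; "newtons" is the grip in N (left out, the last holds). Time passes only in rows, so rows that repeat a pose let the fingers close, or fill a call up. It gives the time, the measured TCP pose, the force, the opening and the grip force at its end, in the units of the state.
- sense(): the state, without advancing time (a new reading comes with each control period).
- snapshot(name): name is "side" or "top"; returns the picture (384x512x3 uint8, blue, green, red); there is no depth.
- camera_params(name): a dict with "vfov" (degrees; the focal length in pixels is half the picture's height over the tangent of half this angle, whatever the lens; pixels are square), "cx", "cy" (the principal point, pixels), "R" (3x3) and "t" (3): a world point X has camera coordinates R X + t. Camera axes: x right, y down, z forward; pixel columns grow to the right and rows downward; lengths in mm; the calibration is good to about 2 mm. A picture is of the moment at which its call begins. camera_params takes no time and is no camera call.
- hand_in(): hands the job in; it is judged then, once.
Trained networks look in the newest picture that a camera, given by its name, has taken for a name from the list of things; names that differ only in an ending like _2 or _b are one class to them, and where a whole thing is asked for, a point or a joint stands for the part that bears it (a point fixed in the world has none). Each returns a list of dicts, best first, with "conf" (0 to 1); they miss things now and then, are a little off and sometimes report something else, mostly with a low value. They report only what shows in the picture. A call takes as long as a camera call.
- masks_of(camera, label): "pixels" (384x512 bool, what is visible of it) and "at" ([column, row] in pixels, amid what is visible of it).
- pinpoint(camera, label): "at" ([column, row] in pixels: a listed point, or the origin of a listed thing).
The state is a dict: "time": time; "joint_pos": joint angles; "qd": joint speeds; "joint_efforts": joint torques, N m; "tool_pos": TCP position; "tcp_rot": TCP orientation; "ft_force": force on the tool from outside, world axes, zero at the start; "wrist_torque": the same for the moment, N m; "finger_gap": finger opening in mm; "grip_force": force on a finger pad.
Only numpy, scipy, OpenCV 4.12 (cv2) and the standard library are available. Lean on these libraries where they do the work, as an engineer would, in place of code of your own. Each camera call takes 0.05 s, during which the arm holds its last target. There are 200 camera calls.

## Task

Load the two loose steel spacer rings onto the upright arbor of the stand: the thicker ring first, the thinner one on top of it. Then press the stack down until the carrier disc under it is fully home, and let go. Go gently - feel your way on and never load the stand with more than about 20 N in any direction - and leave the flux tin, the tape roll and the loupe where they stand.

Things in the scene. Friction and masses are not known exactly. Their poses are not given: they have to be found in the camera images.
- stand: Fixed steel base plate of the loading stand, 80 x 80 x 10 mm, bolt heads near its corners. Origin: centre of its underside, on the bench; z up. On it lies an aluminium bush disc, 56 mm across, concentric with the plate, top at z = 14 mm; the rigid upright steel arbor rises from the bush, off its centre.
- over_centre (a point): Point 90 mm straight above the plate's centre, level with the arbor's tip. The arbor is 21 mm thick up to 18 mm below this level, then a straight cone narrows to a flat tip 4 mm across. The bush is eccentric: the arbor's vertical axis is 6.5 mm from this point, sideways in a direction that differs every time, is not reported and stays fixed in a run.
- carrier (a joint): Height (m) of the carrier disc above its home (0 = home, on the bush). Aluminium disc round the arbor and concentric with it, 42 mm across, 8 mm thick; its top is 22 mm above the bench when home. A drag of about 6 N holds it at any height: it starts 10 to 20 mm up, carries the rings' weight and must be pushed down.
- thick_mid (a point): Middle of the thicker spacer: a plain steel ring, outside 50 mm, bore 24 mm, 16 mm thick, about 0.12 kg, lying flat on the bench. The point is on its axis at half thickness, z along the axis.
- thin_mid (a point): Middle of the thinner spacer: a plain steel ring, outside 50 mm, bore 24 mm, 9 mm thick, about 0.07 kg, lying flat on the bench. The point is on its axis at half thickness, z along the axis.
- flux_tin: Round flat tin, 49 mm across, 21 mm high, standing on the bench; bystander. Origin: centre of its underside.
- tape: Roll of cream masking tape, 58 mm across, 18 mm high, lying flat beside the computer case; bystander. The case is tall; its face slants to the right away from the robot (direction x 0.68, y -0.73), as does the 6 mm thick cable on the bench: at the rings, fingers that close along that line have the most room. Origin: centre of its underside.
- loupe: Small black eye loupe, a round tapered cup 39 mm across and 34 mm high, standing on the bench; bystander. Origin: centre of its underside.

How it is judged (in metres and radians):
On the way, in this order (a step that is already met when the one before it is completed fails the run):
1. the thicker spacer is threaded onto the arbor's straight shaft while the thinner is not yet on (horizontal distance between thick_mid and stand below 0.0105 m and z of thick_mid in the frame of stand below 0.066 m and angle between the z axis of thick_mid and the z axis of stand, either way round below 0.15 rad and horizontal distance between thin_mid and stand above 0.03 m), for 0.2 s.
2. the thinner spacer is threaded on above the thicker (horizontal distance between each of thick_mid, thin_mid and stand below 0.0105 m and z of each of thick_mid, thin_mid in the frame of stand below 0.066 m and z of thin_mid in the frame of stand above 0.038 m and distance between thin_mid and thick_mid below 0.018 m), for 0.2 s.
At the end, for the whole second after the job is handed in: Carrier within 1.5 mm of home; the thicker spacer flat on it round the arbor (middle 30 mm above the stand's underside, +-2.5 mm), the thinner flat on top (42.5 mm, +-3 mm); both within 0.1 rad of level, within 10.5 mm of the stand's centre and at rest (value of joint carrier below 0.0015 m and horizontal distance between each of thick_mid, thin_mid and stand below 0.0105 m and z of thick_mid in the frame of stand between 0.0275 and 0.0325 m and z of thin_mid in the frame of stand between 0.0395 and 0.0455 m and angle between the z axis of each of thick_mid, thin_mid and the z axis of stand, either way round below 0.1 rad and linear speed of each of thick, thin below 0.01 m/s); the robot touches nothing.
It fails at once if the stand (plate, arbor, carrier) is loaded with more than 20 N, by whatever touches it (contact force between stand and anything else above 20 N).
It fails at once if a bystander is moved more than 15 mm (distance of any of flux_tin, tape, loupe from where it was at the start of the episode above 0.015 m).
It also fails if it takes over 67 s, if anything falls off the work surface, if the arm or the gripper's body presses on something with over 40 N, if the wrist force passes 120 N, or if a joint passes its speed limit or range.

## Working session

There is one attempt and no reset: what is moved stays moved. The work goes in short steps, Python scripts to look and compute and a tool call to move; the robot and the scene stay as the last step left them, time stands still between calls to the robot, and variables do not carry over. Pictures are saved under pics/ and viewed, at most 10 in all, crops included, and the job is handed in when it is done.

Besides the shell and the picture viewer there is one more tool, called after "Request:" as name([rows], argument=value, ...), one row to a line, values as JSON. step_arm: Moves the arm, as the interface text tells. Its arguments: {"type":"object","properties":{"targets":{"type":"array","items":{"type":"object","properties":{"angular":{"type":"array","items":{"type":"number","minimum":-1,"maximum":1}},"dp":{"type":"array","items":{"type":"number","minimum":-1,"maximum":1}},"fingers":{"type":"number"}}}},"newtons":{"type":"number"}},"required":["targets"]}

```bash
mkdir -p pics; ls; cat > h.py <<'E'
import numpy as np, cv2
from bench import *
from scipy.spatial.transform import Rotation as Rn
def ray(cam,px):
    p=camera_params(cam); f=192/np.tan(np.radians(p["vfov"]/2))
    R=np.array(p["R"]);t=np.array(p["t"])
    d=R.T@np.array([(px[0]-p["cx"])/f,(px[1]-p["cy"])/f,1]); return -R.T@t,d/np.linalg.norm(d)
def onz(cam,px,z):
    o,d=ray(cam,px); return o+d*(z-o[2])/d[2]
def proj(cam,X):
    p=camera_params(cam); f=192/np.tan(np.radians(p["vfov"]/2))
    c=np.array(p["R"])@np.array(X,float)+np.array(p["t"]); return np.array([p["cx"]+f*c[0]/c[2],p["cy"]+f*c[1]/c[2]])
def tri(pa,pb,a="side",b="top"):
    o1,d1=ray(a,pa);o2,d2=ray(b,pb)
    s=np.linalg.lstsq(np.c_[d1,-d2],o2-o1,rcond=None)[0]
    A,B=o1+d1*s[0],o2+d2*s[1]; return (A+B)/2,np.linalg.norm(A-B)
E
cat > a.py <<'E'
from h import *
np.set_printoptions(precision=1,suppress=True)
for c in ("side","top"):
    im=snapshot(c); cv2.imwrite(f"pics/{c}0.png",im); p=camera_params(c); print(c,p["vfov"],p["cx"],p["cy"],-np.array(p["R"]).T@p["t"])
Z=dict(stand=0,over_centre=90,thick_mid=8,thin_mid=4.5,flux_tin=0,tape=0,loupe=0)
for n,z in Z.items():
    q={}
    for c in ("side","top"):
        r=pinpoint(c,n)
        for k in r[:2]: print(n,c,np.array(k["at"]),round(k["conf"],2),onz(c,k["at"],z))
        if r:q[c]=r[0]["at"]
    if len(q)==2: print("   tri",*tri(q["side"],q["top"]))
s=sense();print(s)
E
python3 a.py
```

```text
pics
side 55.29417635106655 263.26155458582514 194.6745311504217 [407.7 363.5 590.5]
top 44.169417297715405 253.71660167796904 188.25035672904468 [ 508.8 -310.5 1003.4]
stand side [330.6 202.9] 0.74 [ 461.2 -383.8    0. ]
stand top [297.  248.9] 0.81 [ 460.9 -369.6    0. ]
   tri [ 460.8 -369.    11.6] 1.2983469434542974
over_centre side [329.7 175.2] 0.76 [ 470.2 -375.2   90. ]
over_centre top [305.5 249.3] 0.97 [ 464.7 -380.5   90. ]
   tri [ 467.6 -380.4   86.9] 6.03904471089764
thick_mid side [264.8 212.7] 0.78 [ 610.5 -294.4    8. ]
thick_mid top [258.8 176.4] 0.56 [ 612.2 -287.4    8. ]
   tri [ 610.1 -287.9   13.7] 3.0913416704376058
thin_mid side [306.2 256.3] 0.58 [ 485.3 -182.     4.5]
thin_mid side [281.8 179.6] 0.52 [ 605.6 -446.9    4.5]
thin_mid top [203.8 234.3] 0.69 [ 488.5 -173.     4.5]
   tri [ 486.5 -174.4   12.3] 4.38427412882952
flux_tin side [282.4 177.7] 0.65 [ 607.8 -462.5    0. ]
flux_tin top [339.7 177.2] 0.81 [ 613.3 -458.7    0. ]
   tri [ 610.1 -458.9    2.4] 6.133510323670025
tape top [221.1 122.7] 0.76 [ 728.5 -204.3    0. ]
loupe side [257.9 254.3] 0.59 [ 588.7 -164.5    0. ]
loupe side [333.4 174. ] 0.43 [ 472.1 -516.6    0. ]
loupe top [198.1 185.5] 0.74 [ 592.  -157.8    0. ]
loupe top [339.6 174.9] 0.6 [ 618.2 -458.5    0. ]
   tri [ 589.3 -159.1    5.7] 4.549594808202637
{'time': 0.8, 'joint_pos': array([-71.1,   7.5,  85.3,   0. ,  87.3,  -4.9]), 'qd': array([-0.1, -0.1,  0. , -0. , -0.1,  0. ]), 'joint_efforts': array([ -0. , -56.9, -50.1,  -0. ,   0. ,  -0. ]), 'tool_pos': array([ 241.8, -549.1,  202.8]), 'tcp_rot': array([180. ,  -0. ,  23.8]), 'ft_force': array([ 0.5,  0.1, -0.3]), 'wrist_torque': array([-0.,  0.,  0.]), 'grip_force': 0.0, 'finger_gap': 85.48230398592949}
```

```bash
python3 - <<'E'
import cv2
a=cv2.imread("pics/side0.png");b=cv2.imread("pics/top0.png")
cv2.imwrite("pics/side0c.png",cv2.resize(a[90:310,170:420],(795,700),interpolation=3)[:600])
cv2.imwrite("pics/top0c.png",cv2.resize(b[80:300,150:410],(709,600),interpolation=3))
E
```

```text
(no output)
```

View pics/side0c.png

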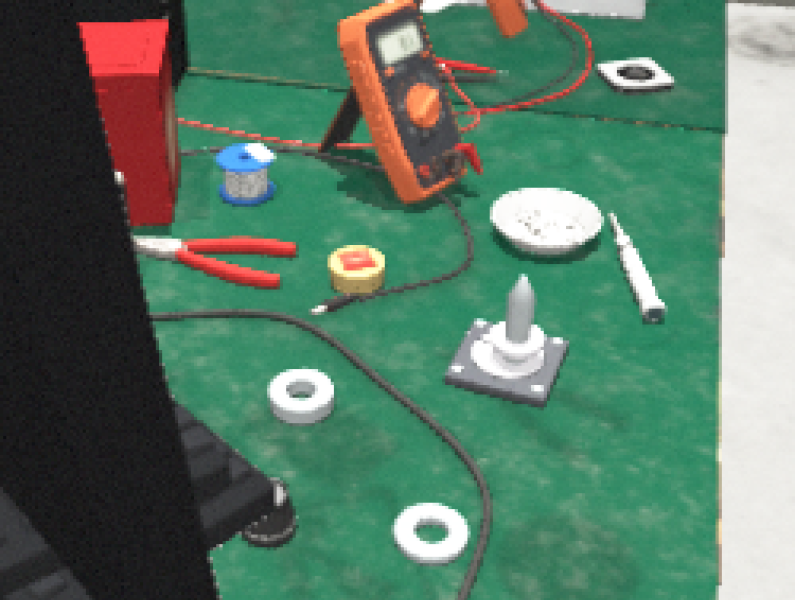

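View pics/top0c.png

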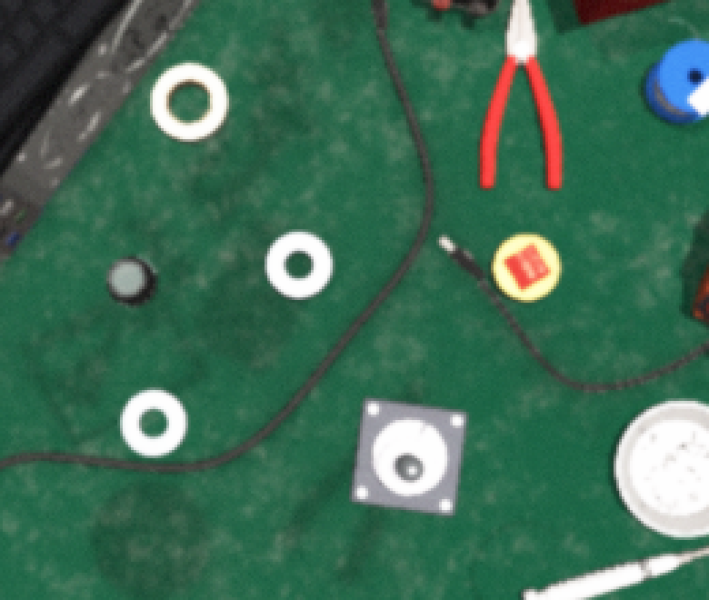

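The side view shows the thick ring at crop (300,395), the thin ring at (432,532) and the arbor tip at (522,280). In the top view they are thick (299,265), thin (153,423) and tip about (411,470), with the plate centre at (409,457).

```bash
cat > b.py <<'E'
from h import *
np.set_printoptions(precision=1,suppress=True)
b=cv2.imread("pics/top0.png");a=cv2.imread("pics/side0.png")
snapshot("top");snapshot("side")
for n,zt,zs in (("thick_mid",16,8),("thin_mid",9,4.5)):
    for c in ("top","side"):
        for m in masks_of(c,n)[:1]:
            M=m["pixels"];cs,_=cv2.findContours(M.astype(np.uint8),0,1);k=max(cs,key=cv2.contourArea)
            (e,ax,an)=cv2.fitEllipse(k); print(n,c,round(m["conf"],2),np.array(e),np.array(ax),onz(c,e,zt),onz(c,e,zs))
for m in masks_of("top","stand")[:1]:
    cs,_=cv2.findContours(m["pixels"].astype(np.uint8),0,1);k=max(cs,key=cv2.contourArea)
    r=cv2.minAreaRect(k); print("stand rect",r,onz("top",r[0],10))
c1=cv2.resize(b[220:280,270:335],(520,480),interpolation=cv2.INTER_CUBIC)
c2=cv2.resize(a[175:245,305:352],(280,417),interpolation=cv2.INTER_CUBIC)
o=np.zeros((480,800,3),np.uint8);o[:,:520]=c1;o[:417,520:]=c2
cv2.imwrite("pics/st.png",o)
E
python3 b.py
```

```text
thick_mid top 0.81 [258.6 176.8] [21.4 21.9] [ 610.6 -287.3   16. ] [ 611.5 -287.1    8. ]
thick_mid side 0.6 [264.5 214.2] [16.5 20.1] [ 606.9 -279.8   16. ] [ 609.7 -288.8    8. ]
thin_mid top 0.85 [205.8 234.8] [22.4 23.7] [ 487.5 -177.8    9. ] [ 487.4 -177.2    4.5]
thin_mid side 0.88 [305.  257.3] [18.1 22.4] [ 486.7 -174.2    9. ] [ 487.3 -178.4    4.5]
stand rect ((299.239990234375, 247.31997680664062), (39.03229904174805, 39.03229904174805), 8.130102157592773) [ 464.7 -373.7   10. ]
```

View pics/st.png

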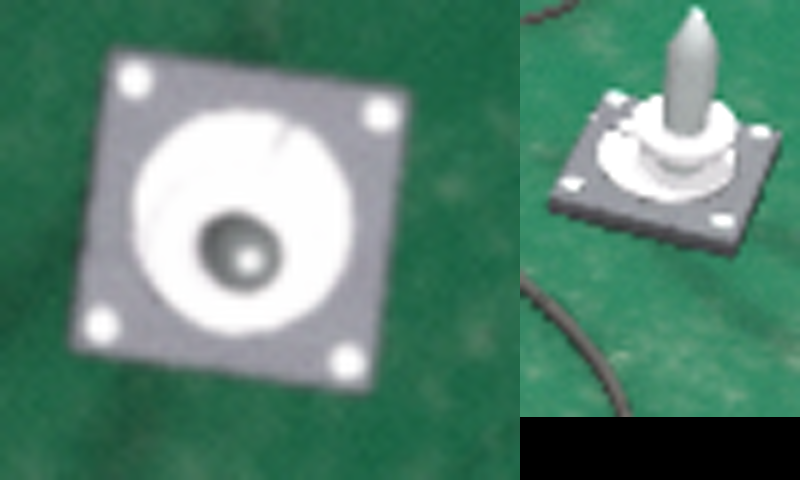

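The zoomed crop shows the plate corners, with their centre at (241,220), and the bright tip at (249,261). In the side crop the tip is at (697,9).

```bash
python3 - <<'E'
from h import *
np.set_printoptions(precision=1,suppress=True)
c=onz("top",(299.7,247.1),10);t=onz("top",(300.7,252.2),90)
print("centre",c,"tip",t,"off",(t-c)[:2],np.linalg.norm((t-c)[:2]))
b=onz("top",(270+240/8-.5,220+248/8-.5),72); print("cone base top",b)
print("tip side",onz("side",(334.3,176.3),90),tri((334.3,176.3),(300.7,252.2)))
for k in((113,47),(410,92),(372,390),(72,348)): print(onz("top",(270+k[0]/8-.5,220+k[1]/8-.5),10))
from scipy.spatial.transform import Rotation as R
# desired closing dir (.68,-.73): yaw options
s=sense(); Rt=R.from_euler("xyz",s["tcp_rot"],degrees=True); print(Rt.as_matrix())
E
```

```text
centre [ 465.2 -374.6   10. ] tip [ 459.1 -371.4   90. ] off [-6.1  3.2] 6.918723475789502
cone base top [ 461.3 -370.3   72. ]
tip side [ 458.9 -373.3   90. ] (array([ 459. , -371.4,   91.3]), np.float64(0.34483887974011534))
[ 509.8 -340.8   10. ]
[ 499.2 -418.1   10. ]
[ 422.3 -408.6   10. ]
[ 431.7 -330.9   10. ]
[[ 0.9  0.4 -0. ]
 [ 0.4 -0.9  0. ]
 [ 0.  -0.  -1. ]]
```

Request:
step_arm([
  {"dp": [0.15, -0.03, 0], "angular": [0, 0, -0.02], "fingers": 0},
  {"dp": [0.4, -0.08, 0], "angular": [0, 0, -0.06], "fingers": 0},
  {"dp": [0.7, -0.14, 0], "angular": [0, 0, -0.107], "fingers": 0},
  {"dp": [1, -0.2, 0], "angular": [0, 0, -0.107], "fingers": 0},
  {"dp": [1, -0.2, 0], "angular": [0, 0, -0.107], "fingers": 0},
  {"dp": [1, -0.2, 0], "angular": [0, 0, -0.107], "fingers": 0},
  {"dp": [1, -0.2, 0], "angular": [0, 0, -0.107], "fingers": 0},
  {"dp": [1, -0.2, 0], "angular": [0, 0, -0.107], "fingers": 0},
], newtons=40)

```text
time: 2.15
tool_pos: [407.7, -432.8, 202.8]
tcp_rot: [-180.0, 0.0, 42.9]
ft_force: [0.4, -0.1, -0.1]
finger_gap: 85.5
grip_force: 0.0
```

```bash
cat > go.py <<'E'
import sys
from h import *
# go.py x y z yaw : dp & angular for target
np.set_printoptions(precision=4,suppress=True)
s=sense();R=Rn.from_euler("xyz",s["tcp_rot"],degrees=True)
x,y,z,yaw=map(float,sys.argv[1:5])
T=Rn.from_euler("xyz",[180,0,yaw],degrees=True)
print("t",round(s["time"],2),"pos",s["tool_pos"],"rot",s["tcp_rot"],"F",s["ft_force"],"gap",s["finger_gap"],s["grip_force"])
print("dp",R.inv().apply(np.array([x,y,z])-s["tool_pos"])/200,"ang",(R.inv()*T).as_rotvec()/np.pi)
E
python3 go.py 610.5 -288 120 43
```

```text
t 2.15 pos [ 407.7072 -432.8028  202.7843] rot [-179.9972    0.007    42.9125] F [ 0.396  -0.0704 -0.1242] gap 85.45515417103732 0.0
dp [1.2356 0.1601 0.4138] ang [-0.      0.     -0.0005]
```

Request:
step_arm([
  {"dp": [0.15, 0.02, 0], "fingers": 0},
  {"dp": [0.4, 0.06, 0], "fingers": 0},
  {"dp": [0.7, 0.1, 0], "fingers": 0},
  {"dp": [1, 0.16, 0.1], "fingers": 0},
  {"dp": [1, 0.16, 0.3], "fingers": 0},
  {"dp": [1, 0.16, 0.41], "fingers": 0},
  {"dp": [1, 0.16, 0.41], "fingers": 0},
  {"dp": [1, 0.16, 0.41], "fingers": 0},
])

```text
validation failed for argument at $.ta...
```

```bash
python3 go.py 610.5 -288 60 43
```

```text
t 2.15 pos [ 407.7072 -432.8028  202.7843] rot [-179.9972    0.007    42.9125] F [ 0.396  -0.0704 -0.1242] gap 85.45515417103732 0.0
dp [1.2357 0.1602 0.7138] ang [-0.      0.     -0.0005]
```

Request:
step_arm([
  {"dp": [0.15, 0.02, 0], "angular": [0, 0, 0], "fingers": 0},
  {"dp": [0.4, 0.06, 0], "angular": [0, 0, 0], "fingers": 0},
  {"dp": [0.7, 0.1, 0], "angular": [0, 0, 0], "fingers": 0},
  {"dp": [1, 0.16, 0.1], "angular": [0, 0, 0], "fingers": 0},
  {"dp": [1, 0.16, 0.3], "angular": [0, 0, 0], "fingers": 0},
  {"dp": [1, 0.16, 0.41], "angular": [0, 0, 0], "fingers": 0},
  {"dp": [1, 0.16, 0.41], "angular": [0, 0, 0], "fingers": 0},
  {"dp": [1, 0.16, 0.41], "angular": [0, 0, 0], "fingers": 0},
])

```text
time: 3.15
tool_pos: [576.8, -320.3, 122.6]
tcp_rot: [179.9, -0.0, 42.9]
ft_force: [-1.0, -0.2, 0.5]
finger_gap: 85.5
grip_force: 0.0
```

```bash
python3 go.py 610.5 -288 60 43
```

```text
t 3.15 pos [ 576.8132 -320.2731  122.5548] rot [179.8863  -0.0233  42.934 ] F [-0.9887 -0.1706  0.5244] gap 85.4626763625711 0.0
dp [ 0.2331 -0.004   0.3129] ang [ 0.0006 -0.0001 -0.0004]
```

Request:
step_arm([
  {"dp": [0.12, 0, 0.1], "angular": [0, 0, 0], "fingers": 0},
  {"dp": [0.233, -0.004, 0.25], "angular": [0, 0, 0], "fingers": 0},
  {"dp": [0.233, -0.004, 0.4], "angular": [0, 0, 0], "fingers": 0},
  {"dp": [0.233, -0.004, 0.5], "angular": [0, 0, 0], "fingers": 0},
  {"dp": [0.233, -0.004, 0.56], "angular": [0, 0, 0], "fingers": 0},
  {"dp": [0.233, -0.004, 0.61], "angular": [0, 0, 0], "fingers": 0},
  {"dp": [0.233, -0.004, 0.61], "angular": [0, 0, 0], "fingers": 0},
  {"dp": [0.233, -0.004, 0.61], "angular": [0, 0, 0], "fingers": 0},
])

```text
time: 4.15
tool_pos: [610.9, -287.0, -0.1]
tcp_rot: [179.9, -0.0, 43.0]
ft_force: [-0.1, 0.1, -0.0]
finger_gap: 85.5
grip_force: 0.0
```

```bash
python3 go.py 610.5 -288 0 43; python3 - <<'E'
from h import *
im=snapshot("top");cv2.imwrite("pics/g1.png",cv2.resize(im[130:230,200:330],(780,600),interpolation=2))
E
```

```text
t 4.15 pos [ 610.9275 -286.9733   -0.1499] rot [179.9155  -0.028   43.0095] F [-0.1209  0.1137 -0.0238] gap 85.52788908603736 0.0
dp [-0.0051  0.0023 -0.0007] ang [ 0.0005 -0.0002  0.0001]
```

View pics/g1.png

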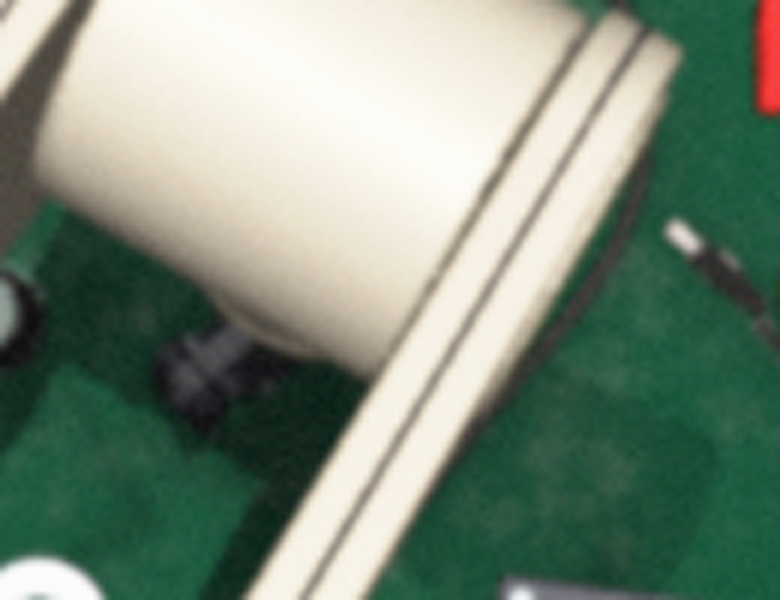

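The arm hides the ring from above; only the gripper body shows, around (280,350). I'll close on the ring.

Request:
step_arm([
  {"dp": [0, 0, 0], "angular": [0, 0, 0], "fingers": 0.3},
  {"dp": [0, 0, 0], "angular": [0, 0, 0], "fingers": 1},
  {"dp": [0, 0, 0], "angular": [0, 0, 0], "fingers": 1},
  {"dp": [0, 0, 0], "angular": [0, 0, 0], "fingers": 1},
  {"dp": [0, 0, 0], "angular": [0, 0, 0], "fingers": 1},
  {"dp": [0, 0, 0], "angular": [0, 0, 0], "fingers": 1},
  {"dp": [0, 0, 0], "angular": [0, 0, 0], "fingers": 1},
  {"dp": [0, 0, 0], "angular": [0, 0, 0], "fingers": 1},
], newtons=40)

```text
time: 5.2
tool_pos: [610.3, -286.5, -1.2]
tcp_rot: [-180.0, -0.0, 43.0]
ft_force: [0.1, 0.1, 0.2]
finger_gap: -0.4
grip_force: 0.0
```

```bash
python3 go.py 610.5 -288 150 43
```

```text
t 5.2 pos [ 610.2919 -286.4543   -1.2061] rot [-179.9972   -0.0004   43.0253] F [0.1342 0.0707 0.1569] gap -0.4300648347579797 0.0
dp [-0.0045  0.0063 -0.756 ] ang [-0.     -0.      0.0001]
```

```bash
python3 - <<'E'
from h import *
im=snapshot("side");cv2.imwrite("pics/g2.png",cv2.resize(im[140:300,170:383],(798,600),interpolation=2))
E
```

```text
(no output)
```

View pics/g2.png

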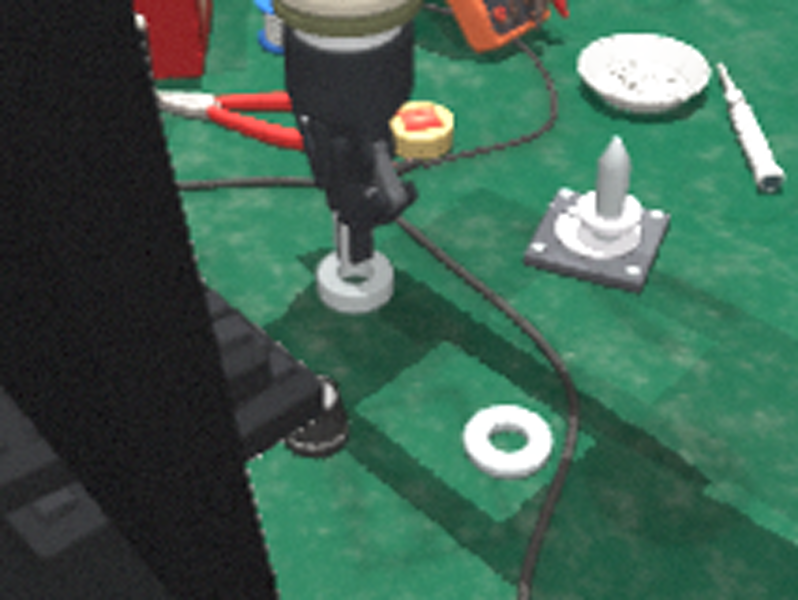

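The fingers passed over the ring and shut inside its bore, at crop (355,265). The ring hasn't moved. I'll lift, check the true tip position and look at the closing geometry.

Request:
step_arm([
  {"dp": [0, 0, -0.03], "angular": [0, 0, 0], "fingers": 1},
  {"dp": [0, 0, -0.1], "angular": [0, 0, 0], "fingers": 1},
  {"dp": [0, 0, -0.2], "angular": [0, 0, 0], "fingers": 1},
  {"dp": [0, 0, -0.2], "angular": [0, 0, 0], "fingers": 1},
  {"dp": [0, 0, -0.2], "angular": [0, 0, 0], "fingers": 0.35},
  {"dp": [0, 0, -0.2], "angular": [0, 0, 0], "fingers": 0.35},
  {"dp": [0, 0, -0.2], "angular": [0, 0, 0], "fingers": 0.35},
  {"dp": [0, 0, -0.2], "angular": [0, 0, 0], "fingers": 0.35},
])

```text
time: 6.25
tool_pos: [610.0, -286.3, 38.3]
tcp_rot: [-180.0, 0.0, 43.0]
ft_force: [-0.2, 0.2, -0.3]
finger_gap: 56.0
grip_force: 0.0
```

```bash
python3 go.py 610.5 -288 0 43; python3 - <<'E'
from h import *
im=snapshot("side");cv2.imwrite("pics/g3.png",cv2.resize(im[150:240,215:315],(667,600),interpolation=2))
s=sense();print(proj("side",s["tool_pos"]))
m=masks_of("side","thick_mid");print([(k["at"],k["conf"]) for k in m])
R=Rn.from_euler("xyz",s["tcp_rot"],degrees=True)
for sg in(-1,1): print([proj("side",s["tool_pos"]+R.apply([0,sg*s["finger_gap"]/2,z])) for z in (0,-10,-20)])
E
```

```text
t 6.25 pos [ 610.0192 -286.3001   38.2608] rot [-179.9545    0.0133   43.0247] F [-0.1773  0.167  -0.288 ] gap 55.985210537273865 0.0
dp [-0.004   0.008   0.1913] ang [-0.0003  0.0001  0.0001]
[263.77010279 205.12369246]
[([263.3, 213.0], 0.76)]
[array([269.11023879, 211.71257357]), array([269.05282826, 208.41006567]), array([268.99459165, 205.0600376 ])]
[array([258.66672897, 198.82693834]), array([258.54061151, 195.58391535]), array([258.41276089, 192.29632548])]
```

View pics/g3.png

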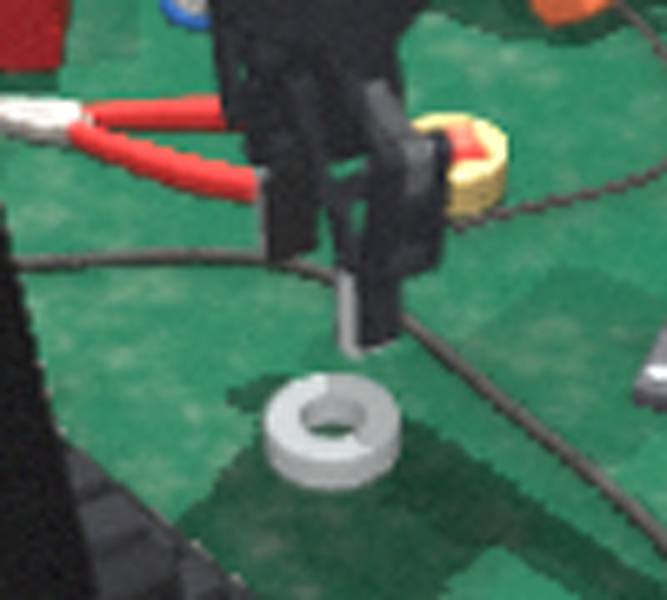

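```bash
python3 - <<'E'
from h import *
np.set_printoptions(precision=1,suppress=True)
s=sense();R=Rn.from_euler("xyz",s["tcp_rot"],degrees=True)
P=lambda *v:proj("side",s["tool_pos"]+R.apply(v))
for x in(-11,11):
  for y in(-28,-42,28,42): print(x,y,[P(x,y,z) for z in(0,-15,-30)])
E
```

```text
-11 -28 [array([273.3, 210.3]), array([273.3, 205.3]), array([273.2, 200.3])]
-11 -42 [array([276.1, 213.7]), array([276.1, 208.7]), array([276.1, 203.6])]
-11 28 [array([262.6, 197.4]), array([262.5, 192.5]), array([262.3, 187.6])]
-11 42 [array([260.1, 194.4]), array([259.9, 189.5]), array([259.7, 184.6])]
11 -28 [array([264.9, 213.2]), array([264.8, 208.2]), array([264.7, 203.1])]
11 -42 [array([267.7, 216.6]), array([267.6, 211.6]), array([267.5, 206.5])]
11 28 [array([254.5, 200. ]), array([254.3, 195.2]), array([254.1, 190.2])]
11 42 [array([252.1, 196.9]), array([251.8, 192.1]), array([251.6, 187.1])]
```

Request:
step_arm([
  {"dp": [-0.004, 0.005, 0], "angular": [0, 0, 0], "fingers": 0.15},
  {"dp": [-0.004, 0.005, 0], "angular": [0, 0, 0], "fingers": 0.15},
  {"dp": [-0.004, 0.005, 0.06], "angular": [0, 0, 0], "fingers": 0.15},
  {"dp": [-0.004, 0.005, 0.14], "angular": [0, 0, 0], "fingers": 0.15},
  {"dp": [-0.004, 0.005, 0.2], "angular": [0, 0, 0], "fingers": 0.15},
  {"dp": [-0.004, 0.005, 0.25], "angular": [0, 0, 0], "fingers": 0.15},
  {"dp": [-0.004, 0.005, 0.28], "angular": [0, 0, 0], "fingers": 0.15},
  {"dp": [-0.004, 0.005, 0.28], "angular": [0, 0, 0], "fingers": 0.15},
])

```text
time: 7.35
tool_pos: [610.1, -287.5, -17.9]
tcp_rot: [-179.9, 0.0, 43.0]
ft_force: [0.2, 0.2, -0.1]
finger_gap: 72.5
grip_force: 0.0
```

```bash
python3 go.py 610.5 -288 0 43; python3 - <<'E'
from h import *
im=snapshot("side");cv2.imwrite("pics/g4.png",cv2.resize(im[160:240,220:310],(675,600),interpolation=2))
E
```

```text
t 7.35 pos [ 610.0795 -287.5067  -17.8514] rot [-179.9481    0.0145   43.0264] F [ 0.2023  0.2109 -0.06  ] gap 72.47451146182388 0.0
dp [-0.0002  0.0032 -0.0893] ang [-0.0003  0.0001  0.0001]
```

View pics/g4.png

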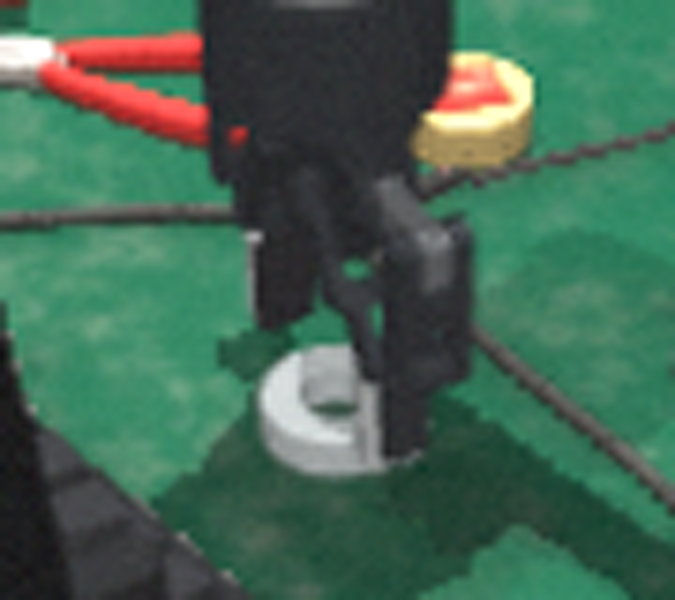

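The front finger tip is at crop (385,470), still above the bench. I'll feel further down.

Request:
step_arm([
  {"dp": [0, 0, 0.01], "angular": [0, 0, 0], "fingers": 0.15},
  {"dp": [0, 0, 0.02], "angular": [0, 0, 0], "fingers": 0.15},
  {"dp": [0, 0, 0.03], "angular": [0, 0, 0], "fingers": 0.15},
  {"dp": [0, 0, 0.035], "angular": [0, 0, 0], "fingers": 0.15},
  {"dp": [0, 0, 0.04], "angular": [0, 0, 0], "fingers": 0.15},
  {"dp": [0, 0, 0.045], "angular": [0, 0, 0], "fingers": 0.15},
  {"dp": [0, 0, 0.05], "angular": [0, 0, 0], "fingers": 0.15},
  {"dp": [0, 0, 0.05], "angular": [0, 0, 0], "fingers": 0.15},
])

```text
time: 8.4
tool_pos: [610.3, -287.7, -27.3]
tcp_rot: [-180.0, 0.0, 43.0]
ft_force: [0.6, -0.3, 0.1]
finger_gap: 72.7
grip_force: 0.0
```

```bash
python3 - <<'E'
from h import *
im=snapshot("side");cv2.imwrite("pics/g5.png",cv2.resize(im[160:240,220:310],(675,600),interpolation=2))
E
```

```text
(no output)
```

View pics/g5.png

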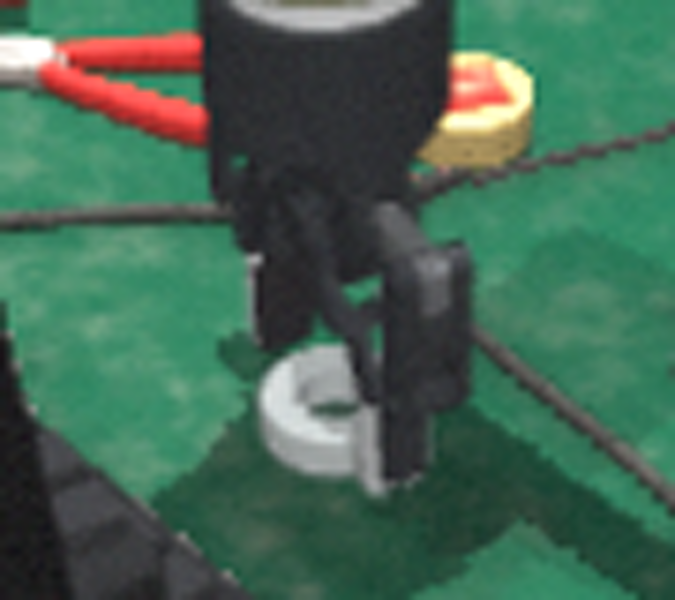

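The tip went down about 3 px, to (380,493), and it's still free.

```bash
python3 - <<'E'
from h import *
for y in(-36,-43,-50):
  for x in (11,):
    w=np.array([610.3,-287.7])+x*np.array([.731,.682])+y*np.array([.682,-.731])
    print(y,x,[proj("side",[*w,z]).round(1) for z in(0,8,16,24)])
w=np.array([610.3,-287.7])-11*np.array([.731,.682])+36*np.array([.682,-.731]);print([proj("side",[*w,z]).round(1) for z in(0,8,16)],"back finger inner right corner; seen",220+262/7.5,160+345/7.5)
E
```

```text
-36 11 [array([266.9, 227.1]), array([266.8, 224.6]), array([266.8, 222.1]), array([266.7, 219.5])]
-43 11 [array([268.2, 228.9]), array([268.2, 226.4]), array([268.1, 223.8]), array([268.1, 221.3])]
-50 11 [array([269.6, 230.7]), array([269.6, 228.2]), array([269.5, 225.6]), array([269.5, 223. ])]
[array([261.7, 207.4]), array([261.6, 204.9]), array([261.5, 202.4])] back finger inner right corner; seen 254.93333333333334 206.0
```

Request:
step_arm([
  {"dp": [0, 0, 0.01], "angular": [0, 0, 0], "fingers": 0.3},
  {"dp": [0, 0, 0.01], "angular": [0, 0, 0], "fingers": 0.5},
  {"dp": [0, 0, 0.01], "angular": [0, 0, 0], "fingers": 1},
  {"dp": [0, 0, 0.01], "angular": [0, 0, 0], "fingers": 1},
  {"dp": [0, 0, 0.01], "angular": [0, 0, 0], "fingers": 1},
  {"dp": [0, 0, 0.01], "angular": [0, 0, 0], "fingers": 1},
  {"dp": [0, 0, 0.01], "angular": [0, 0, 0], "fingers": 1},
  {"dp": [0, 0, 0.01], "angular": [0, 0, 0], "fingers": 1},
], newtons=40)

```text
time: 9.45
tool_pos: [610.6, -287.8, -29.0]
tcp_rot: [180.0, -0.0, 43.0]
ft_force: [-0.0, 0.4, 2.0]
finger_gap: 47.9
grip_force: 41.7
```

```bash
python3 go.py 459.3 -371.5 100 43
```

```text
t 9.45 pos [ 610.5795 -287.8198  -28.9956] rot [179.9784  -0.0061  43.028 ] F [-0.0138  0.3974  2.0254] gap 47.9118449110556 41.70530514791608
dp [-0.8384 -0.21   -0.6451] ang [ 0.0001 -0.      0.0002]
```

Request:
step_arm([
  {"dp": [0, 0, -0.1], "angular": [0, 0, 0], "fingers": 1},
  {"dp": [0, 0, -0.3], "angular": [0, 0, 0], "fingers": 1},
  {"dp": [-0.05, -0.02, -0.55], "angular": [0, 0, 0], "fingers": 1},
  {"dp": [-0.25, -0.06, -0.6], "angular": [0, 0, 0], "fingers": 1},
  {"dp": [-0.5, -0.12, -0.6], "angular": [0, 0, 0], "fingers": 1},
  {"dp": [-0.72, -0.18, -0.6], "angular": [0, 0, 0], "fingers": 1},
  {"dp": [-0.838, -0.21, -0.56], "angular": [0, 0, 0], "fingers": 1},
  {"dp": [-0.838, -0.21, -0.56], "angular": [0, 0, 0], "fingers": 1},
])

```text
time: 10.45
tool_pos: [457.3, -371.9, 82.9]
tcp_rot: [-179.9, 0.0, 42.9]
ft_force: [-0.2, 0.9, -2.0]
finger_gap: 48.2
grip_force: 41.7
```

```bash
cat > look.py <<'E'
import sys
from h import *
np.set_printoptions(precision=2,suppress=True)
n=sys.argv[1];out=sys.argv[2] if len(sys.argv)>2 else None
I={}
for c in("side","top"):
    I[c]=snapshot(c)
    for k in pinpoint(c,n)[:2]: print(c,"pin",np.array(k["at"]),round(k["conf"],2))
    for m in masks_of(c,n)[:2]:
        cs,_=cv2.findContours(m["pixels"].astype(np.uint8),0,1);k=max(cs,key=cv2.contourArea)
        if len(k)>5: e=cv2.fitEllipse(k); print(c,"mask",round(m["conf"],2),np.array(e[0]),np.array(e[1]),"box",cv2.boundingRect(k),m["pixels"].sum())
print("tip px side",proj("side",[459.2,-371.6,90]),"top",proj("top",[459.2,-371.6,90]))
if out:
    s=I["side"][130:250,270:400];t=I["top"][200:300,250:350]
    o=np.zeros((400,800,3),np.uint8);o[:,:400]=cv2.resize(s,(400,369),interpolation=2)[0:1].repeat(1,0)*0;o[:369,:400]=cv2.resize(s,(400,369),interpolation=2);o[:,400:]=cv2.resize(t,(400,400),interpolation=2)
    cv2.imwrite(out,o)
E
python3 go.py 459.3 -371.5 76 43; python3 look.py thick_mid pics/h1.png
```

```text
t 10.45 pos [ 457.3412 -371.8716   82.9387] rot [-179.9321    0.0172   42.8811] F [-0.2307  0.9487 -2.0017] gap 48.2477774147193 41.71048203483224
dp [0.0085 0.0053 0.0347] ang [-0.0004  0.0001 -0.0007]
side pin [336.5 165.2] 0.65
side mask 0.47 [333.28 165.82] [13.84 17.19] box (326, 158, 15, 17) 202
tip px side [334.09 176.67] top [300.79 252.13]
```

View pics/h1.png

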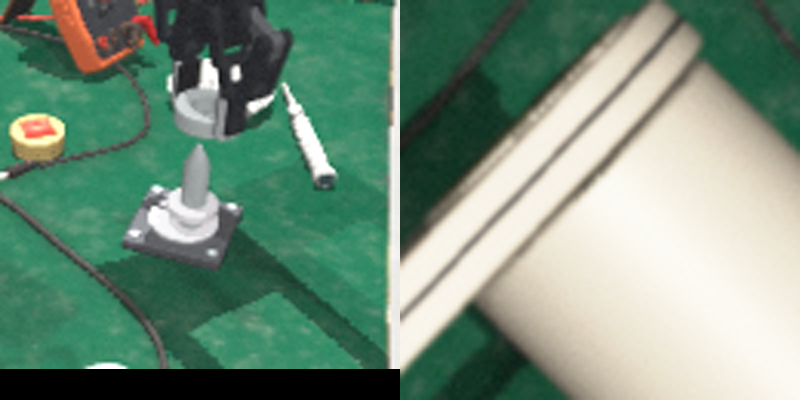

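```bash
python3 - <<'E'
from h import *
np.set_printoptions(precision=2,suppress=True)
th=np.linspace(0,6.283,80)
def outline(c,h):
    P=np.array([proj("side",[c[0]+25*np.cos(a),c[1]+25*np.sin(a),c[2]+z]) for a in th for z in(-h,h)])
    return proj("side",c),P.min(0),P.max(0)
for c in([457.3,-371.9,119.9],[459.2,-371.6,119.9]): print(c,*outline(c,8))
print("initial",*outline([610.6,-287.8,8],8))
b=proj("side",[457.3,-371.9,119.9])
print("dx",proj("side",[458.3,-371.9,119.9])-b,"dy",proj("side",[457.3,-370.9,119.9])-b,"dz",proj("side",[457.3,-371.9,120.9])-b)
E
```

```text
[457.3, -371.9, 119.9] [336.14 166.16] [325.04 157.57] [347.47 175.05]
[459.2, -371.6, 119.9] [335.31 166.12] [324.21 157.54] [346.62 175.01]
initial [264.02 214.39] [253.67 205.4 ] [274.26 223.7 ]
dx [-0.43 -0.06] dy [-0.06  0.23] dz [ 0.04 -0.36]
```

The only useful part of the picture is the side half: the ring is held level at about (200,112), just above the arbor tip at (200,150). The model outline and the mask agree to about 1 px, so the ring bottom sits at TCP z + 29. I'll lower it gently onto the cone.

Request:
step_arm([
  {"dp": [0.009, 0.005, 0], "angular": [0, 0, 0], "fingers": 1},
  {"dp": [0.009, 0.005, 0.03], "angular": [0, 0, 0], "fingers": 1},
  {"dp": [0.009, 0.005, 0.06], "angular": [0, 0, 0], "fingers": 1},
  {"dp": [0.009, 0.005, 0.09], "angular": [0, 0, 0], "fingers": 1},
  {"dp": [0.009, 0.005, 0.12], "angular": [0, 0, 0], "fingers": 1},
  {"dp": [0.009, 0.005, 0.14], "angular": [0, 0, 0], "fingers": 1},
  {"dp": [0.009, 0.005, 0.15], "angular": [0, 0, 0], "fingers": 1},
  {"dp": [0.009, 0.005, 0.15], "angular": [0, 0, 0], "fingers": 1},
])

```text
time: 11.75
tool_pos: [461.2, -370.9, 52.7]
tcp_rot: [-180.0, -0.0, 43.0]
ft_force: [0.7, -0.3, -1.0]
finger_gap: 48.2
grip_force: 41.7
```

```bash
python3 go.py 459.3 -371.5 47 43; python3 look.py thick_mid
```

```text
t 11.75 pos [ 461.1815 -370.8657   52.7017] rot [-179.9905   -0.0014   43.0218] F [ 0.7211 -0.2998 -1.0477] gap 48.200243594586546 41.729012466967106
dp [-0.009  -0.0041  0.0285] ang [-0.0001 -0.      0.0001]
side pin [332.6 175.1] 0.64
side mask 0.5 [330.51 175.98] [13.52 16.17] box (324, 169, 14, 16) 186
tip px side [334.09 176.67] top [300.79 252.13]
```

Request:
step_arm([
  {"dp": [-0.008, -0.004, 0], "angular": [0, 0, 0], "fingers": 1},
  {"dp": [-0.008, -0.004, 0.01], "angular": [0, 0, 0], "fingers": 1},
  {"dp": [-0.008, -0.004, 0.015], "angular": [0, 0, 0], "fingers": 1},
  {"dp": [-0.008, -0.004, 0.02], "angular": [0, 0, 0], "fingers": 1},
  {"dp": [-0.008, -0.004, 0.025], "angular": [0, 0, 0], "fingers": 1},
  {"dp": [-0.008, -0.004, 0.03], "angular": [0, 0, 0], "fingers": 1},
  {"dp": [-0.008, -0.004, 0.03], "angular": [0, 0, 0], "fingers": 1},
  {"dp": [-0.008, -0.004, 0.03], "angular": [0, 0, 0], "fingers": 1},
])

```text
time: 13.05
tool_pos: [459.5, -371.4, 46.8]
tcp_rot: [-180.0, -0.0, 43.0]
ft_force: [0.6, 0.8, -1.6]
finger_gap: 48.2
grip_force: 41.7
```

```bash
python3 go.py 459.3 -371.5 42 43
```

```text
t 13.05 pos [ 459.5145 -371.3818   46.7947] rot [-179.9982   -0.0007   43.0264] F [ 0.5796  0.7648 -1.6126] gap 48.17674500720893 41.72902962192893
dp [-0.0012 -0.0003  0.024 ] ang [-0.     -0.      0.0001]
```

Request:
step_arm([
  {"dp": [0, 0, 0.003], "angular": [0, 0, 0], "fingers": 1},
  {"dp": [0, 0, 0.006], "angular": [0, 0, 0], "fingers": 1},
  {"dp": [0, 0, 0.009], "angular": [0, 0, 0], "fingers": 1},
  {"dp": [0, 0, 0.012], "angular": [0, 0, 0], "fingers": 1},
  {"dp": [0, 0, 0.015], "angular": [0, 0, 0], "fingers": 1},
  {"dp": [0, 0, 0.015], "angular": [0, 0, 0], "fingers": 1},
  {"dp": [0, 0, 0.015], "angular": [0, 0, 0], "fingers": 1},
  {"dp": [0, 0, 0.015], "angular": [0, 0, 0], "fingers": 1},
])

```text
time: 14.05
tool_pos: [459.5, -371.4, 43.8]
tcp_rot: [180.0, 0.0, 43.0]
ft_force: [-0.7, 0.4, -2.4]
finger_gap: 48.0
grip_force: 41.7
```

```bash
python3 go.py 459.3 -371.5 42 43; python3 -c "
from bench import sense
print(sense()['wrist_torque'])"
```

```text
t 14.05 pos [ 459.5045 -371.433    43.8163] rot [179.9969   0.0008  43.024 ] F [-0.6948  0.4447 -2.3624] gap 48.034552226294984 41.729044150561094
dp [-0.001  -0.0005  0.0091] ang [0.     0.     0.0001]
[-0.02272235  0.01748269  0.01036775]
```

Request:
step_arm([
  {"dp": [0, 0, 0.003], "angular": [0, 0, 0], "fingers": 1},
  {"dp": [0, 0, 0.006], "angular": [0, 0, 0], "fingers": 1},
  {"dp": [0, 0, 0.009], "angular": [0, 0, 0], "fingers": 1},
  {"dp": [0, 0, 0.012], "angular": [0, 0, 0], "fingers": 1},
  {"dp": [0, 0, 0.015], "angular": [0, 0, 0], "fingers": 1},
  {"dp": [0, 0, 0.018], "angular": [0, 0, 0], "fingers": 1},
  {"dp": [0, 0, 0.02], "angular": [0, 0, 0], "fingers": 1},
  {"dp": [0, 0, 0.02], "angular": [0, 0, 0], "fingers": 1},
])

```text
time: 15.05
tool_pos: [459.5, -371.4, 39.8]
tcp_rot: [-180.0, -0.0, 43.0]
ft_force: [0.1, -0.1, -1.7]
finger_gap: 48.0
grip_force: 41.7
```

```bash
python3 go.py 459.3 -371.5 30 43; python3 -c "
from bench import sense
print(sense()['wrist_torque'])"; python3 look.py thick_mid
```

```text
t 15.05 pos [ 459.5132 -371.3518   39.7567] rot [-179.9971   -0.0014   43.0278] F [ 0.0615 -0.0662 -1.6848] gap 48.03973816658016 41.729409992694855
dp [-0.0013 -0.0002  0.0488] ang [-0.     -0.      0.0002]
[ 0.02793295  0.01094519 -0.05298947]
side pin [330.9 180.7] 0.45
side mask 0.51 [330.63 181.3 ] [11.59 15.91] box (325, 174, 12, 16) 142
tip px side [334.09 176.67] top [300.79 252.13]
```

Request:
step_arm([
  {"dp": [0, 0, 0.01], "angular": [0, 0, 0], "fingers": 1},
  {"dp": [0, 0, 0.03], "angular": [0, 0, 0], "fingers": 1},
  {"dp": [0, 0, 0.05], "angular": [0, 0, 0], "fingers": 1},
  {"dp": [0, 0, 0.07], "angular": [0, 0, 0], "fingers": 1},
  {"dp": [0, 0, 0.09], "angular": [0, 0, 0], "fingers": 1},
  {"dp": [0, 0, 0.105], "angular": [0, 0, 0], "fingers": 1},
  {"dp": [0, 0, 0.115], "angular": [0, 0, 0], "fingers": 1},
  {"dp": [0, 0, 0.115], "angular": [0, 0, 0], "fingers": 1},
])

```text
time: 16.35
tool_pos: [459.4, -371.3, 16.6]
tcp_rot: [-180.0, 0.0, 43.0]
ft_force: [-0.6, 0.6, -2.0]
finger_gap: 48.4
grip_force: 41.7
```

```bash
python3 go.py 459.3 -371.5 5 43; python3 -c "
from bench import sense
print(sense()['wrist_torque'])"
```

```text
t 16.35 pos [ 459.4158 -371.2909   16.6162] rot [-179.9822    0.0002   43.0263] F [-0.5512  0.5916 -1.9746] gap 48.40511391639146 41.72958517447114
dp [-0.0011  0.0004  0.0581] ang [-0.0001  0.      0.0001]
[-0.03008008  0.03588229  0.02867638]
```

Request:
step_arm([
  {"dp": [0, 0, 0.006], "angular": [0, 0, 0], "fingers": 1},
  {"dp": [0, 0, 0.012], "angular": [0, 0, 0], "fingers": 1},
  {"dp": [0, 0, 0.018], "angular": [0, 0, 0], "fingers": 1},
  {"dp": [0, 0, 0.024], "angular": [0, 0, 0], "fingers": 1},
  {"dp": [0, 0, 0.03], "angular": [0, 0, 0], "fingers": 1},
  {"dp": [0, 0, 0.035], "angular": [0, 0, 0], "fingers": 1},
  {"dp": [0, 0, 0.04], "angular": [0, 0, 0], "fingers": 1},
  {"dp": [0, 0, 0.045], "angular": [0, 0, 0], "fingers": 1},
])

```text
time: 17.35
tool_pos: [459.5, -371.4, 7.7]
tcp_rot: [-180.0, -0.0, 43.0]
ft_force: [-0.1, 0.0, -0.3]
finger_gap: 48.2
grip_force: 41.7
```

```bash
python3 go.py 459.3 -371.5 5 43; python3 -c "
from bench import sense
print(sense()['wrist_torque'])"
```

```text
t 17.35 pos [ 459.5163 -371.3721    7.7105] rot [-179.9982   -0.0019   43.0259] F [-0.089   0.0106 -0.2691] gap 48.23482421063338 41.72933433204889
dp [-0.0012 -0.0003  0.0136] ang [-0.     -0.      0.0001]
[ 0.02579638 -0.01054854 -0.05640963]
```

Request:
step_arm([
  {"dp": [0, 0, 0.003], "angular": [0, 0, 0], "fingers": 1},
  {"dp": [0, 0, 0.006], "angular": [0, 0, 0], "fingers": 1},
  {"dp": [0, 0, 0.009], "angular": [0, 0, 0], "fingers": 1},
  {"dp": [0, 0, 0.012], "angular": [0, 0, 0], "fingers": 1},
  {"dp": [0, 0, 0.015], "angular": [0, 0, 0], "fingers": 1},
  {"dp": [0, 0, 0.015], "angular": [0, 0, 0], "fingers": 1},
  {"dp": [0, 0, 0.015], "angular": [0, 0, 0], "fingers": 1},
  {"dp": [0, 0, 0.015], "angular": [0, 0, 0], "fingers": 1},
])

```text
time: 18.35
tool_pos: [459.6, -371.5, 4.9]
tcp_rot: [180.0, -0.0, 43.0]
ft_force: [-2.3, 1.7, 3.5]
finger_gap: 48.5
grip_force: 42.2
```

```bash
python3 go.py 459.3 -371.5 5 43; python3 -c "
from bench import sense
print(sense()['wrist_torque'])"
```

```text
t 18.35 pos [ 459.5554 -371.457     4.943 ] rot [179.9906  -0.003   43.0228] F [-2.3165  1.6919  3.4788] gap 48.451644610412266 42.21881277859211
dp [-0.0011 -0.0007 -0.0003] ang [ 0.0001 -0.      0.0001]
[ 2.82480471e-01  4.07008727e-01 -1.98916078e-04]
```

Request:
step_arm([
  {"dp": [0, 0, -0.002], "angular": [0, 0, 0], "fingers": 0.35},
  {"dp": [0, 0, -0.002], "angular": [0, 0, 0], "fingers": 0.2},
  {"dp": [0, 0, -0.002], "angular": [0, 0, 0], "fingers": 0.1},
  {"dp": [0, 0, -0.05], "angular": [0, 0, 0], "fingers": 0.1},
  {"dp": [0, 0, -0.15], "angular": [0, 0, 0], "fingers": 0.1},
  {"dp": [0, 0, -0.35], "angular": [0, 0, 0], "fingers": 0.1},
  {"dp": [0, 0, -0.6], "angular": [0, 0, 0], "fingers": 0.1},
  {"dp": [0, 0, -0.65], "angular": [0, 0, 0], "fingers": 0.1},
])

```text
time: 19.35
tool_pos: [462.0, -373.8, 141.8]
tcp_rot: [179.4, -0.0, 43.0]
ft_force: [0.2, -0.9, -0.0]
finger_gap: 76.7
grip_force: 0.0
```

```bash
python3 go.py 487.3 -178 120 43;  python3 look.py thick_mid; python3 - <<'E'
from h import *
for z in(40,42,44): print(z,proj("side",[459.4,-371.4,z]))
E
```

```text
t 19.35 pos [ 462.0383 -373.7971  141.7837] rot [179.444   -0.0293  43.0297] F [ 0.1592 -0.9418 -0.0119] gap 76.6906474150945 0.0
dp [ 0.7603 -0.6305  0.1032] ang [ 0.0031 -0.0002  0.0002]
side pin [331.  193.1] 0.54
side mask 0.59 [332.43 193.22] [15.54 19.72] box (323, 185, 21, 17) 213
top mask 0.72 [219.47 117.66] [25.42 27.73] box (207, 103, 26, 29) 435
tip px side [334.09 176.67] top [300.79 252.13]
40 [332.07732668 193.40694352]
42 [332.15161791 192.76045907]
44 [332.22610944 192.11223169]
```

Request:
step_arm([
  {"dp": [0.1, -0.08, 0], "angular": [0, 0, 0], "fingers": 0.1},
  {"dp": [0.3, -0.24, 0], "angular": [0, 0, 0], "fingers": 0.1},
  {"dp": [0.5, -0.42, 0.05], "angular": [0, 0, 0], "fingers": 0.1},
  {"dp": [0.68, -0.57, 0.15], "angular": [0, 0, 0], "fingers": 0.1},
  {"dp": [0.765, -0.64, 0.3], "angular": [0, 0, 0], "fingers": 0.1},
  {"dp": [0.765, -0.64, 0.4], "angular": [0, 0, 0], "fingers": 0.1},
  {"dp": [0.765, -0.64, 0.45], "angular": [0, 0, 0], "fingers": 0.1},
  {"dp": [0.765, -0.64, 0.45], "angular": [0, 0, 0], "fingers": 0.1},
])

```text
time: 20.65
tool_pos: [483.2, -172.7, 43.9]
tcp_rot: [-179.9, 0.0, 43.0]
ft_force: [0.5, 0.3, 0.3]
finger_gap: 76.7
grip_force: 0.0
```

```bash
python3 go.py 487.3 -177.8 -31 43
```

```text
t 20.65 pos [ 483.1684 -172.693    43.8818] rot [-179.8848    0.0388   43.0312] F [0.4957 0.2948 0.2742] gap 76.72716092166884 0.0
dp [-0.0021  0.0335  0.3743] ang [-0.0006  0.0002  0.0002]
```

Request:
step_arm([
  {"dp": [-0.002, 0.033, 0.02], "angular": [0, 0, 0], "fingers": 0.1},
  {"dp": [-0.002, 0.033, 0.08], "angular": [0, 0, 0], "fingers": 0.1},
  {"dp": [-0.002, 0.033, 0.16], "angular": [0, 0, 0], "fingers": 0.1},
  {"dp": [-0.002, 0.033, 0.22], "angular": [0, 0, 0], "fingers": 0.1},
  {"dp": [-0.002, 0.033, 0.27], "angular": [0, 0, 0], "fingers": 0.1},
  {"dp": [-0.002, 0.033, 0.3], "angular": [0, 0, 0], "fingers": 0.1},
  {"dp": [-0.002, 0.033, 0.3], "angular": [0, 0, 0], "fingers": 0.1},
  {"dp": [-0.002, 0.033, 0.3], "angular": [0, 0, 0], "fingers": 0.1},
])

```text
time: 21.65
tool_pos: [488.6, -178.7, -14.7]
tcp_rot: [180.0, -0.0, 43.0]
ft_force: [0.9, -0.4, 0.2]
finger_gap: 76.7
grip_force: 0.0
```

```bash
python3 go.py 487.3 -177.8 -31.5 43
```

```text
t 21.65 pos [ 488.6411 -178.694   -14.7409] rot [179.9588  -0.0165  43.0281] F [ 0.9338 -0.3676  0.16  ] gap 76.74821865103992 0.0
dp [-0.0019 -0.0079  0.0838] ang [ 0.0002 -0.0001  0.0002]
```

Request:
step_arm([
  {"dp": [-0.002, -0.007, 0.04], "angular": [0, 0, 0], "fingers": 0.15},
  {"dp": [-0.002, -0.007, 0.07], "angular": [0, 0, 0], "fingers": 0.15},
  {"dp": [-0.002, -0.007, 0.084], "angular": [0, 0, 0], "fingers": 0.2},
  {"dp": [-0.002, -0.007, 0.084], "angular": [0, 0, 0], "fingers": 0.3},
  {"dp": [-0.002, -0.007, 0.084], "angular": [0, 0, 0], "fingers": 1},
  {"dp": [-0.002, -0.007, 0.084], "angular": [0, 0, 0], "fingers": 1},
  {"dp": [-0.002, -0.007, 0.084], "angular": [0, 0, 0], "fingers": 1},
  {"dp": [-0.002, -0.007, 0.084], "angular": [0, 0, 0], "fingers": 1},
], newtons=40)

```text
time: 22.65
tool_pos: [483.6, -174.0, -28.5]
tcp_rot: [-179.3, 0.1, 43.1]
ft_force: [-34.9, 23.5, 71.1]
finger_gap: 60.3
grip_force: 38.3
```

```bash
python3 go.py 459.4 -371.4 80 43; python3 look.py thin_mid
```

```text
t 22.65 pos [ 483.5923 -174.0151  -28.5125] rot [-179.3467    0.109    43.08  ] F [-34.8557  23.4635  71.081 ] gap 60.30896507343485 38.256985960761085
dp [-0.7635  0.632  -0.5484] ang [-0.0036  0.0006  0.0004]
side pin [304.2 254.7] 0.67
side mask 0.79 [302.8  257.57] [16.57 18.67] box (294, 248, 17, 20) 222
tip px side [334.09 176.67] top [300.79 252.13]
```

The force and the 60 mm gap mean the finger on the −x side is standing on the cable, which runs roughly along y beside the thin ring. I'll back off and close along y instead.

Request:
step_arm([
  {"dp": [0, 0, -0.03], "angular": [0, 0, 0], "fingers": 0.2},
  {"dp": [0, 0, -0.1], "angular": [0, 0, 0], "fingers": 0.1},
  {"dp": [0, 0, -0.25], "angular": [0, 0, 0.02], "fingers": 0.1},
  {"dp": [0, 0, -0.3], "angular": [0, 0, 0.07], "fingers": 0.1},
  {"dp": [0, 0, -0.3], "angular": [0, 0, 0.12], "fingers": 0.1},
  {"dp": [0, 0, -0.3], "angular": [0, 0, 0.17], "fingers": 0.1},
  {"dp": [0, 0, -0.3], "angular": [0, 0, 0.22], "fingers": 0.1},
  {"dp": [0, 0, -0.3], "angular": [0, 0, 0.239], "fingers": 0.1},
])

```text
time: 23.95
tool_pos: [486.9, -177.9, 28.1]
tcp_rot: [-180.0, 0.0, -0.2]
ft_force: [0.1, -0.0, 0.5]
finger_gap: 77.1
grip_force: 0.0
```

```bash
python3 go.py 488 -177.8 -14 0; python3 look.py thin_mid; python3 - <<'E'
from h import *
print(proj("side",[487.3,-177.8,4.5]))
for p in((150,467),(60,455),(210,465),(250,445),(98,459)): print(onz("top",(150+p[0]*260/709,80+p[1]*220/600),4).round(0))
E
```

```text
t 23.95 pos [ 486.934  -177.8714   28.1438] rot [-179.9992    0.0061   -0.2004] F [ 0.0664 -0.0123  0.4999] gap 77.14366528534865 0.0
dp [ 0.0054 -0.0004  0.2107] ang [-0.      0.     -0.0011]
side pin [305.9 258.7] 0.55
side mask 0.66 [304.8  258.63] [17.19 23.81] box (293, 250, 25, 19) 306
top pin [305.8 253.2] 0.65
tip px side [334.09 176.67] top [300.79 252.13]
[304.91709599 257.51878957]
[ 453. -176.    4.]
[ 461. -106.    4.]
[ 455. -223.    4.]
[ 471. -253.    4.]
[ 459. -136.    4.]
```

Request:
step_arm([
  {"dp": [0.003, 0, 0.03], "angular": [0, 0, -0.001], "fingers": 0.1},
  {"dp": [0.003, 0, 0.1], "angular": [0, 0, -0.001], "fingers": 0.1},
  {"dp": [0.003, 0, 0.17], "angular": [0, 0, -0.001], "fingers": 0.1},
  {"dp": [0.003, 0, 0.23], "angular": [0, 0, -0.001], "fingers": 0.1},
  {"dp": [0.003, 0, 0.27], "angular": [0, 0, -0.001], "fingers": 0.1},
  {"dp": [0.003, 0, 0.29], "angular": [0, 0, -0.001], "fingers": 0.15},
  {"dp": [0.003, 0, 0.297], "angular": [0, 0, -0.001], "fingers": 0.2},
  {"dp": [0.003, 0, 0.297], "angular": [0, 0, -0.001], "fingers": 0.25},
])

```text
time: 25.25
tool_pos: [487.9, -177.9, -31.1]
tcp_rot: [180.0, -0.0, 0.2]
ft_force: [-0.3, 0.0, 0.3]
finger_gap: 64.2
grip_force: 0.0
```

```bash
python3 go.py 488 -177.8 -31.5 0; python3 look.py thin_mid
```

```text
t 25.25 pos [ 487.8835 -177.908   -31.0921] rot [179.9876  -0.0296   0.1847] F [-0.2573  0.0227  0.3467] gap 64.16120753609371 0.0
dp [ 0.0006 -0.0005  0.002 ] ang [ 0.0001 -0.0002  0.001 ]
side pin [303.7 255.3] 0.41
side mask 0.68 [312.81 258.66] [ 7.66 15.36] box (309, 251, 9, 16) 101
top pin [303.5 244. ] 0.31
tip px side [334.09 176.67] top [300.79 252.13]
```

No contact this time. I'll close on the ring.

Request:
step_arm([
  {"dp": [0, 0, 0], "angular": [0, 0, 0], "fingers": 0.35},
  {"dp": [0, 0, 0], "angular": [0, 0, 0], "fingers": 0.6},
  {"dp": [0, 0, 0], "angular": [0, 0, 0], "fingers": 1},
  {"dp": [0, 0, 0], "angular": [0, 0, 0], "fingers": 1},
  {"dp": [0, 0, 0], "angular": [0, 0, 0], "fingers": 1},
  {"dp": [0, 0, 0], "angular": [0, 0, 0], "fingers": 1},
  {"dp": [0, 0, -0.1], "angular": [0, 0, 0], "fingers": 1},
  {"dp": [0, 0, -0.3], "angular": [0, 0, 0], "fingers": 1},
], newtons=40)

```text
time: 26.55
tool_pos: [485.6, -176.8, 27.3]
tcp_rot: [-179.9, 0.2, 0.2]
ft_force: [0.7, 0.2, -0.3]
finger_gap: 48.1
grip_force: 42.1
```

```bash
python3 go.py 459.4 -371.4 85 0; python3 look.py thin_mid; python3 - <<'E'
from h import *
s=sense()["tool_pos"]
print(proj("side",s+[0,0,31.3+4.5]))
E
```

```text
t 26.55 pos [ 485.6143 -176.8314   27.2523] rot [-179.8852    0.2355    0.1839] F [ 0.7122  0.2066 -0.3479] gap 48.10498894244602 42.11260322481394
dp [-0.1354  0.9718 -0.2901] ang [-0.0006  0.0013  0.001 ]
side pin [307.2 238.1] 0.7
side mask 0.56 [315.2  239.69] [ 7.66 17.6 ] box (311, 231, 9, 17) 113
top pin [341.4 180.7] 0.71
tip px side [334.09 176.67] top [300.79 252.13]
[306.46418347 237.84432509]
```

Request:
step_arm([
  {"dp": [0, 0.02, -0.15], "angular": [0, 0, 0], "fingers": 1},
  {"dp": [-0.02, 0.1, -0.29], "angular": [0, 0, 0], "fingers": 1},
  {"dp": [-0.05, 0.3, -0.29], "angular": [0, 0, 0], "fingers": 1},
  {"dp": [-0.08, 0.55, -0.29], "angular": [0, 0, 0], "fingers": 1},
  {"dp": [-0.11, 0.75, -0.29], "angular": [0, 0, 0], "fingers": 1},
  {"dp": [-0.13, 0.9, -0.29], "angular": [0, 0, 0], "fingers": 1},
  {"dp": [-0.14, 0.97, -0.29], "angular": [0, 0, 0], "fingers": 1},
  {"dp": [-0.14, 0.97, -0.29], "angular": [0, 0, 0], "fingers": 1},
])

```text
time: 27.85
tool_pos: [459.6, -371.7, 85.5]
tcp_rot: [-179.9, 0.1, 0.1]
ft_force: [0.3, 0.6, -1.6]
finger_gap: 48.4
grip_force: 42.1
```

```bash
python3 go.py 459.4 -371.4 55 0
```

```text
t 27.85 pos [ 459.6144 -371.6546   85.4867] rot [-179.9164    0.0697    0.1237] F [ 0.2776  0.5903 -1.6021] gap 48.39857530432277 42.1113957837224
dp [-0.0009 -0.0011  0.1524] ang [-0.0005  0.0004  0.0007]
```

Request:
step_arm([
  {"dp": [0, 0, 0.02], "angular": [0, 0, 0], "fingers": 1},
  {"dp": [0, 0, 0.05], "angular": [0, 0, 0], "fingers": 1},
  {"dp": [0, 0, 0.08], "angular": [0, 0, 0], "fingers": 1},
  {"dp": [0, 0, 0.11], "angular": [0, 0, 0], "fingers": 1},
  {"dp": [0, 0, 0.14], "angular": [0, 0, 0], "fingers": 1},
  {"dp": [0, 0, 0.165], "angular": [0, 0, 0], "fingers": 1},
  {"dp": [0, 0, 0.18], "angular": [0, 0, 0], "fingers": 1},
  {"dp": [0, 0, 0.18], "angular": [0, 0, 0], "fingers": 1},
])

```text
time: 28.85
tool_pos: [460.1, -371.8, 50.3]
tcp_rot: [-180.0, 0.0, 0.2]
ft_force: [-0.3, -0.4, -1.1]
finger_gap: 48.3
grip_force: 42.1
```

```bash
python3 go.py 459.4 -371.4 43 0;python3 look.py thin_mid; python3 - <<'E'
from h import *
s=sense()["tool_pos"]
print(proj("side",s+[0,0,31.3+4.5]))
E
```

```text
t 28.85 pos [ 460.0616 -371.7687   50.3014] rot [-179.9822    0.0189    0.1841] F [-0.3457 -0.3968 -1.0976] gap 48.305771695916064 42.11397545412183
dp [-0.0033 -0.0018  0.0365] ang [-0.0001  0.0001  0.001 ]
side pin [333.6 175.5] 0.69
side mask 0.57 [341.32 178.79] [5.16 9.08] box (339, 174, 6, 10) 63
tip px side [334.09 176.67] top [300.79 252.13]
[333.49585614 177.66627929]
```

Request:
step_arm([
  {"dp": [-0.003, -0.001, 0.004], "angular": [0, 0, 0], "fingers": 1},
  {"dp": [-0.003, -0.001, 0.008], "angular": [0, 0, 0], "fingers": 1},
  {"dp": [-0.003, -0.001, 0.012], "angular": [0, 0, 0], "fingers": 1},
  {"dp": [-0.003, -0.001, 0.016], "angular": [0, 0, 0], "fingers": 1},
  {"dp": [-0.003, -0.001, 0.02], "angular": [0, 0, 0], "fingers": 1},
  {"dp": [-0.003, -0.001, 0.025], "angular": [0, 0, 0], "fingers": 1},
  {"dp": [-0.003, -0.001, 0.03], "angular": [0, 0, 0], "fingers": 1},
  {"dp": [-0.003, -0.001, 0.03], "angular": [0, 0, 0], "fingers": 1},
])

```text
time: 30.15
tool_pos: [459.6, -371.6, 44.5]
tcp_rot: [-180.0, 0.0, 0.2]
ft_force: [0.0, 0.6, -1.6]
finger_gap: 48.4
grip_force: 42.1
```

```bash
python3 go.py 459.4 -371.4 40 0
```

```text
t 30.15 pos [ 459.5577 -371.6103   44.4774] rot [-179.9924    0.0062    0.1852] F [ 0.0132  0.6123 -1.6103] gap 48.410521315462475 42.11308082565665
dp [-0.0008 -0.0011  0.0224] ang [-0.     0.     0.001]
```

Ring bottom about 76, no contact. Next 4 mm.

Request:
step_arm([
  {"dp": [0, 0, 0.003], "angular": [0, 0, 0], "fingers": 1},
  {"dp": [0, 0, 0.006], "angular": [0, 0, 0], "fingers": 1},
  {"dp": [0, 0, 0.009], "angular": [0, 0, 0], "fingers": 1},
  {"dp": [0, 0, 0.012], "angular": [0, 0, 0], "fingers": 1},
  {"dp": [0, 0, 0.015], "angular": [0, 0, 0], "fingers": 1},
  {"dp": [0, 0, 0.018], "angular": [0, 0, 0], "fingers": 1},
  {"dp": [0, 0, 0.02], "angular": [0, 0, 0], "fingers": 1},
  {"dp": [0, 0, 0.02], "angular": [0, 0, 0], "fingers": 1},
])

```text
time: 31.15
tool_pos: [459.6, -371.6, 40.6]
tcp_rot: [-180.0, 0.0, 0.2]
ft_force: [0.4, 0.2, -0.8]
finger_gap: 48.6
grip_force: 42.1
```

```bash
python3 go.py 459.4 -371.4 35 0
```

```text
t 31.15 pos [ 459.5738 -371.631    40.5543] rot [-179.9972    0.0054    0.1869] F [ 0.3781  0.2097 -0.7585] gap 48.62521439506049 42.1132929995656
dp [-0.0009 -0.0012  0.0278] ang [-0.     0.     0.001]
```

Request:
step_arm([
  {"dp": [0, 0, 0.004], "angular": [0, 0, 0], "fingers": 1},
  {"dp": [0, 0, 0.008], "angular": [0, 0, 0], "fingers": 1},
  {"dp": [0, 0, 0.014], "angular": [0, 0, 0], "fingers": 1},
  {"dp": [0, 0, 0.022], "angular": [0, 0, 0], "fingers": 1},
  {"dp": [0, 0, 0.03], "angular": [0, 0, 0], "fingers": 1},
  {"dp": [0, 0, 0.04], "angular": [0, 0, 0], "fingers": 1},
  {"dp": [0, 0, 0.05], "angular": [0, 0, 0], "fingers": 1},
  {"dp": [0, 0, 0.06], "angular": [0, 0, 0], "fingers": 1},
])

```text
time: 32.15
tool_pos: [459.6, -371.6, 28.4]
tcp_rot: [-180.0, 0.0, 0.2]
ft_force: [-0.6, 0.2, -0.6]
finger_gap: 47.8
grip_force: 42.1
```

```bash
python3 go.py 459.4 -371.4 18.7 0
```

```text
t 32.15 pos [ 459.6    -371.6332   28.4131] rot [-179.9957    0.0015    0.1854] F [-0.5775  0.166  -0.5709] gap 47.75669847202909 42.11282014846802
dp [-0.001  -0.0012  0.0486] ang [-0.     0.     0.001]
```

Request:
step_arm([
  {"dp": [0, 0, 0.008], "angular": [0, 0, 0], "fingers": 1},
  {"dp": [0, 0, 0.016], "angular": [0, 0, 0], "fingers": 1},
  {"dp": [0, 0, 0.024], "angular": [0, 0, 0], "fingers": 1},
  {"dp": [0, 0, 0.03], "angular": [0, 0, 0], "fingers": 1},
  {"dp": [0, 0, 0.035], "angular": [0, 0, 0], "fingers": 1},
  {"dp": [0, 0, 0.04], "angular": [0, 0, 0], "fingers": 1},
  {"dp": [0, 0, 0.044], "angular": [0, 0, 0], "fingers": 1},
  {"dp": [0, 0, 0.048], "angular": [0, 0, 0], "fingers": 1},
])

```text
time: 33.15
tool_pos: [459.7, -371.7, 19.1]
tcp_rot: [180.0, -0.0, 0.2]
ft_force: [-1.5, 1.1, 4.3]
finger_gap: 48.1
grip_force: 42.5
```

```bash
python3 go.py 459.4 -371.4 18 0
```

```text
t 33.15 pos [ 459.6902 -371.7065   19.1317] rot [179.9956  -0.0071   0.1856] F [-1.4669  1.0643  4.3452] gap 48.14615806161219 42.49256199225783
dp [-0.0014 -0.0015  0.0057] ang [ 0.    -0.     0.001]
```

Request:
step_arm([
  {"dp": [0, 0, 0.002], "angular": [0, 0, 0], "fingers": 1},
  {"dp": [0, 0, 0.004], "angular": [0, 0, 0], "fingers": 1},
  {"dp": [0, 0, 0.006], "angular": [0, 0, 0], "fingers": 1},
  {"dp": [0, 0, 0.008], "angular": [0, 0, 0], "fingers": 1},
  {"dp": [0, 0, 0.01], "angular": [0, 0, 0], "fingers": 1},
  {"dp": [0, 0, 0.012], "angular": [0, 0, 0], "fingers": 1},
  {"dp": [0, 0, 0.014], "angular": [0, 0, 0], "fingers": 1},
  {"dp": [0, 0, 0.016], "angular": [0, 0, 0], "fingers": 1},
])

```text
time: 34.15
tool_pos: [459.7, -371.7, 15.8]
tcp_rot: [180.0, -0.0, 0.2]
ft_force: [-0.1, 1.7, 4.1]
finger_gap: 48.1
grip_force: 42.5
```

```bash
python3 go.py 459.4 -371.4 7 0
```

```text
t 34.15 pos [ 459.6589 -371.7269   15.8136] rot [179.9942  -0.0062   0.1853] F [-0.1204  1.6702  4.1314] gap 48.063709061866014 42.49586697667837
dp [-0.0013 -0.0016  0.0441] ang [ 0.    -0.     0.001]
```

Request:
step_arm([
  {"dp": [0, 0, 0.004], "angular": [0, 0, 0], "fingers": 1},
  {"dp": [0, 0, 0.008], "angular": [0, 0, 0], "fingers": 1},
  {"dp": [0, 0, 0.012], "angular": [0, 0, 0], "fingers": 1},
  {"dp": [0, 0, 0.016], "angular": [0, 0, 0], "fingers": 1},
  {"dp": [0, 0, 0.02], "angular": [0, 0, 0], "fingers": 1},
  {"dp": [0, 0, 0.024], "angular": [0, 0, 0], "fingers": 1},
  {"dp": [0, 0, 0.027], "angular": [0, 0, 0], "fingers": 1},
  {"dp": [0, 0, 0.03], "angular": [0, 0, 0], "fingers": 1},
])

```text
time: 35.15
tool_pos: [459.7, -371.7, 9.8]
tcp_rot: [180.0, -0.0, 0.2]
ft_force: [-0.4, -0.1, 4.4]
finger_gap: 48.2
grip_force: 42.5
```

```bash
python3 go.py 459.4 -371.4 7 0
```

```text
t 35.15 pos [ 459.6697 -371.7204    9.8107] rot [179.9939  -0.0076   0.185 ] F [-0.3778 -0.1102  4.3876] gap 48.204122735420334 42.492887657135725
dp [-0.0013 -0.0016  0.0141] ang [ 0.    -0.     0.001]
```

Request:
step_arm([
  {"dp": [0, 0, 0.001], "angular": [0, 0, 0], "fingers": 1},
  {"dp": [0, 0, 0.003], "angular": [0, 0, 0], "fingers": 1},
  {"dp": [0, 0, 0.005], "angular": [0, 0, 0], "fingers": 1},
  {"dp": [0, 0, 0.007], "angular": [0, 0, 0], "fingers": 1},
  {"dp": [0, 0, 0.008], "angular": [0, 0, 0], "fingers": 1},
  {"dp": [0, 0, 0.008], "angular": [0, 0, 0], "fingers": 1},
  {"dp": [0, 0, 0.008], "angular": [0, 0, 0], "fingers": 1},
  {"dp": [0, 0, 0.008], "angular": [0, 0, 0], "fingers": 1},
])

```text
time: 36.15
tool_pos: [459.6, -371.7, 8.2]
tcp_rot: [180.0, -0.0, 0.2]
ft_force: [-1.2, 0.2, 3.3]
finger_gap: 48.3
grip_force: 42.4
```

```bash
python3 go.py 459.4 -371.4 7 0
```

```text
t 36.15 pos [ 459.629  -371.6783    8.1673] rot [179.9984  -0.0023   0.1872] F [-1.1873  0.2045  3.3341] gap 48.34124196507538 42.44184862822294
dp [-0.0011 -0.0014  0.0058] ang [ 0.    -0.     0.001]
```

Request:
step_arm([
  {"dp": [0, 0, 0.001], "angular": [0, 0, 0], "fingers": 1},
  {"dp": [0, 0, 0.002], "angular": [0, 0, 0], "fingers": 1},
  {"dp": [0, 0, 0.002], "angular": [0, 0, 0], "fingers": 1},
  {"dp": [0, 0, 0.002], "angular": [0, 0, 0], "fingers": 1},
  {"dp": [0, 0, 0.002], "angular": [0, 0, 0], "fingers": 1},
  {"dp": [0, 0, 0.002], "angular": [0, 0, 0], "fingers": 1},
  {"dp": [0, 0, 0.002], "angular": [0, 0, 0], "fingers": 1},
  {"dp": [0, 0, 0.002], "angular": [0, 0, 0], "fingers": 1},
])

```text
time: 37.15
tool_pos: [459.6, -371.7, 7.8]
tcp_rot: [180.0, -0.0, 0.2]
ft_force: [-0.5, -0.2, 3.6]
finger_gap: 48.0
grip_force: 42.5
```

Request:
step_arm([
  {"dp": [0, 0, 0.001], "angular": [0, 0, 0], "fingers": 1},
  {"dp": [0, 0, 0.001], "angular": [0, 0, 0], "fingers": 1},
  {"dp": [0, 0, 0.001], "angular": [0, 0, 0], "fingers": 1},
  {"dp": [0, 0, 0.001], "angular": [0, 0, 0], "fingers": 1},
  {"dp": [0, 0, 0.001], "angular": [0, 0, 0], "fingers": 1},
  {"dp": [0, 0, 0.001], "angular": [0, 0, 0], "fingers": 1},
  {"dp": [0, 0, 0.001], "angular": [0, 0, 0], "fingers": 1},
  {"dp": [0, 0, 0.001], "angular": [0, 0, 0], "fingers": 1},
])

```text
time: 38.15
tool_pos: [459.6, -371.7, 7.6]
tcp_rot: [180.0, -0.0, 0.2]
ft_force: [0.3, -0.8, 3.1]
finger_gap: 48.0
grip_force: 42.5
```

Request:
step_arm([
  {"dp": [0, 0, 0.001], "angular": [0, 0, 0], "fingers": 1},
  {"dp": [0, 0, 0.002], "angular": [0, 0, 0], "fingers": 1},
  {"dp": [0, 0, 0.002], "angular": [0, 0, 0], "fingers": 1},
  {"dp": [0, 0, 0.002], "angular": [0, 0, 0], "fingers": 1},
  {"dp": [0, 0, 0.002], "angular": [0, 0, 0], "fingers": 1},
  {"dp": [0, 0, 0.002], "angular": [0, 0, 0], "fingers": 1},
  {"dp": [0, 0, 0.002], "angular": [0, 0, 0], "fingers": 1},
  {"dp": [0, 0, 0.002], "angular": [0, 0, 0], "fingers": 1},
])

```text
time: 39.15
tool_pos: [459.7, -371.7, 7.3]
tcp_rot: [180.0, -0.0, 0.2]
ft_force: [-0.4, 1.1, 5.3]
finger_gap: 47.6
grip_force: 42.6
```

```bash
python3 go.py 459.4 -371.4 6.7 0
```

```text
t 39.15 pos [ 459.6572 -371.6851    7.2505] rot [179.9969  -0.0051   0.1858] F [-0.3835  1.1284  5.2539] gap 47.56426287937607 42.584931179881096
dp [-0.0013 -0.0014  0.0028] ang [ 0.    -0.     0.001]
```

Request:
step_arm([
  {"dp": [0, 0, 0.001], "angular": [0, 0, 0], "fingers": 1},
  {"dp": [0, 0, 0.002], "angular": [0, 0, 0], "fingers": 1},
  {"dp": [0, 0, 0.002], "angular": [0, 0, 0], "fingers": 1},
  {"dp": [0, 0, 0.002], "angular": [0, 0, 0], "fingers": 1},
  {"dp": [0, 0, 0.002], "angular": [0, 0, 0], "fingers": 1},
  {"dp": [0, 0, 0.002], "angular": [0, 0, 0], "fingers": 1},
  {"dp": [0, 0, 0.002], "angular": [0, 0, 0], "fingers": 1},
  {"dp": [0, 0, 0.002], "angular": [0, 0, 0], "fingers": 1},
])

```text
time: 40.15
tool_pos: [459.7, -371.7, 7.2]
tcp_rot: [180.0, -0.0, 0.2]
ft_force: [-1.1, 1.2, 7.9]
finger_gap: 48.5
grip_force: 42.9
```

```bash
python3 go.py 459.4 -371.4 6.7 0
```

```text
t 40.15 pos [ 459.6806 -371.7041    7.2009] rot [179.9955  -0.0055   0.1879] F [-1.0995  1.1747  7.8732] gap 48.461779056016034 42.876024674624205
dp [-0.0014 -0.0015  0.0025] ang [ 0.    -0.     0.001]
```

Request:
step_arm([
  {"dp": [0, 0, 0.001], "angular": [0, 0, 0], "fingers": 1},
  {"dp": [0, 0, 0.0015], "angular": [0, 0, 0], "fingers": 1},
  {"dp": [0, 0, 0.0015], "angular": [0, 0, 0], "fingers": 1},
  {"dp": [0, 0, 0.0015], "angular": [0, 0, 0], "fingers": 1},
  {"dp": [0, 0, 0.0015], "angular": [0, 0, 0], "fingers": 1},
  {"dp": [0, 0, 0.0015], "angular": [0, 0, 0], "fingers": 1},
  {"dp": [0, 0, 0.0015], "angular": [0, 0, 0], "fingers": 1},
  {"dp": [0, 0, 0.0015], "angular": [0, 0, 0], "fingers": 1},
])

```text
time: 41.15
tool_pos: [459.7, -371.7, 7.1]
tcp_rot: [180.0, -0.0, 0.2]
ft_force: [-2.1, 2.3, 10.4]
finger_gap: 48.1
grip_force: 43.1
```

```bash
python3 go.py 459.4 -371.4 6.7 0
```

```text
t 41.15 pos [ 459.7287 -371.6976    7.1365] rot [179.9945  -0.0072   0.1916] F [-2.1375  2.2507 10.3673] gap 48.13772639489221 43.0590233579278
dp [-0.0016 -0.0015  0.0022] ang [ 0.     -0.      0.0011]
```

Request:
step_arm([
  {"dp": [0, 0, -0.002], "angular": [0, 0, 0], "fingers": 1},
  {"dp": [0, 0, -0.002], "angular": [0, 0, 0], "fingers": 0.35},
  {"dp": [0, 0, -0.002], "angular": [0, 0, 0], "fingers": 0.15},
  {"dp": [0, 0, -0.002], "angular": [0, 0, 0], "fingers": 0.1},
  {"dp": [0, 0, -0.04], "angular": [0, 0, 0], "fingers": 0.1},
  {"dp": [0, 0, -0.15], "angular": [0, 0, 0], "fingers": 0.1},
  {"dp": [0, 0, -0.4], "angular": [0, 0, 0], "fingers": 0.1},
  {"dp": [0, 0, -0.6], "angular": [0, 0, 0], "fingers": 0.1},
])

```text
time: 42.15
tool_pos: [459.9, -371.9, 128.9]
tcp_rot: [179.9, -0.1, 0.2]
ft_force: [0.6, -0.1, 0.0]
finger_gap: 77.1
grip_force: 0.0
```

Request:
step_arm([
  {"dp": [-0.1, 0.2, -0.1], "angular": [0, 0, 0], "fingers": 0.1},
  {"dp": [-0.25, 0.4, -0.2], "angular": [0, 0, 0], "fingers": 0.1},
  {"dp": [-0.4, 0.6, -0.2], "angular": [0, 0, 0], "fingers": 0.1},
  {"dp": [-0.5, 0.8, -0.2], "angular": [0, 0, 0], "fingers": 0.1},
  {"dp": [-0.5, 0.9, -0.2], "angular": [0, 0, 0], "fingers": 0.1},
  {"dp": [-0.5, 0.9, -0.2], "angular": [0, 0, 0], "fingers": 0.1},
  {"dp": [-0.5, 0.9, -0.2], "angular": [0, 0, 0], "fingers": 0.1},
  {"dp": [-0.5, 0.9, -0.2], "angular": [0, 0, 0], "fingers": 0.1},
])

```text
time: 43.15
tool_pos: [360.8, -551.0, 166.7]
tcp_rot: [-180.0, -0.0, 0.3]
ft_force: [-0.4, -0.8, -0.8]
finger_gap: 76.9
grip_force: 0.0
```

```bash
python3 look.py thin_mid pics/end.png; python3 look.py thick_mid; python3 - <<'E'
from h import *
for c in("side","top"):
  for z in(30,42.5): print(c,z,proj(c,[459.5,-371.5,z]))
I=snapshot("side")[160:235,295:370];T=snapshot("top")[215:290,262:337]
cv2.imwrite("pics/end.png",np.hstack([cv2.resize(k,(400,400),interpolation=2) for k in(I,T)]))
E
```

```text
side pin [330.8 190.9] 0.45
side mask 0.71 [332.61 192.93] [12.63 18.8 ] box (323, 187, 20, 13) 155
top pin [297.9 250.7] 0.91
top mask 0.87 [298.62 250.96] [23.64 24.55] box (287, 239, 25, 25) 378
top mask 0.43 [299.14 247.45] [43.1  43.89] box (278, 227, 43, 42) 1062
tip px side [334.09 176.67] top [300.79 252.13]
side pin [254.2 255. ] 0.74
side pin [332.3 195.7] 0.64
side mask 0.46 [332.3  200.54] [ 7.56 19.52] box (323, 197, 20, 8) 99
tip px side [334.09 176.67] top [300.79 252.13]
side 30 [331.67406353 196.58336635]
side 42.5 [332.13509517 192.56865526]
top 30 [298.7746152  250.34145719]
top 42.5 [299.16308419 250.66502889]
```

View pics/end.png

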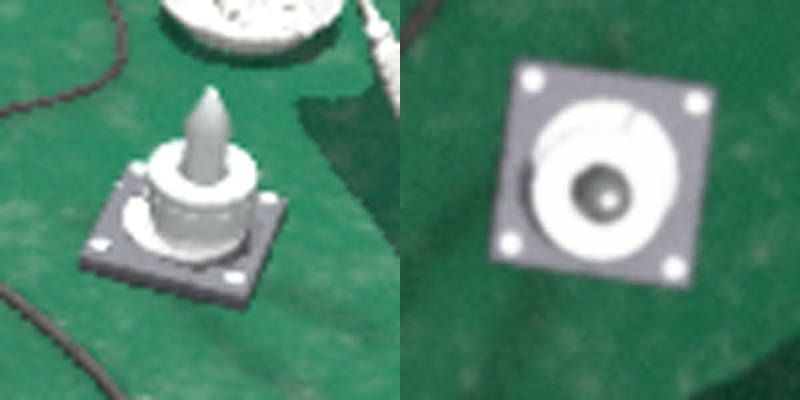

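The stack sits flat round the arbor: thin ring at side-crop (203,172) on the thick one at (203,215), low over the bush. The projections match the home heights, so I'm handing in.

```bash
python3 -c "
from bench import *
print(hand_in())"
```

```text
the job is handed in; nothing more can be done
None
```

I handed the job in at about 43 s with both rings on the arbor (thick below, thin on top), the carrier pressed home and the gripper clear. Contact readings on the stand stayed under about 13 N and I saw no bystander disturbed, but one finger pressed the cable beside the thin ring with about 80 N (limit 40 N for arm or gripper body), and hand-in returned no verdict.

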